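# Unpack a shaft and peel its tray off the sticky stack

## Task

Lift the steel shaft out of the blue top tray and lay it level and centred in the two V-blocks without letting it fall. Then peel the empty blue tray off the clinging grey stack by raising the corner with the orange ear first, while the opposite corner is still down, without lifting or shifting the stack. Carry the tray to the green mat and finish while still holding it there: up in the air over the middle of the mat, at least 10 cm above it, the right way up and roughly level; leave the calliper, tape measure and bearing where they are.

Things in the scene. Friction and masses are not known exactly. Their poses are not given: they have to be found in the camera images.
- pin_centre (a point): Centre of the loose round steel shaft, 20 mm thick, 120 mm long, 0.2 to 0.4 kg; x = its axis. It starts level in two V saddles of the blue tray, along the tray's x, 30 mm above the tray's underside. Between the saddles (70 mm apart inside) it is free to grasp across, 17 mm clear of the tray's floor and 40 mm from its side walls.
- v_seat (a point): Where the shaft's centre belongs: on the axis of a shaft lying in both V notches, midway, 48 mm above the bench. x = along the notches, y = across. Two aluminium 90-degree V-blocks, 24 mm long, 44 mm wide, tops 52 mm above the bench, centres 80 mm apart (56 mm free between), on a dark plate 130 x 60 x 8 mm fixed to the bench.
- tray_centre (a point): Centre of the underside of the loose blue top tray (0.1 kg). x = length, y = width, z = up. Formed tray, rim 181 x 127 mm, 54 mm deep, 150 x 96 mm at the foot (upright for 12 mm, then flaring), 2.5 mm thick. Its underside starts 84 mm above the bench on four corner posts of the grey tray (x = +-62, y = +-36 mm), nested 12 mm deep.
- tray_ear (a point): Grip point of the orange upright ear at the blue tray's -x, -y corner: at -84, -57, +74 mm from tray_centre. A plate 10 mm thick, 28 mm wide, from the rim (54 mm over the tray's underside) up to 90 mm. y = across its thickness (grip along y, from above), x = along its width, level, towards the opposite corner. A firm grip (40 N) carries the tray level.
- tray_near (a point): Corner of the blue tray's underside below the ear, at x = -75, y = -48 mm from tray_centre, 84 mm above the bench at the start.
- tray_far (a point): The opposite corner of the blue tray's underside, at x = +75, y = +48 mm from tray_centre, 84 mm above the bench at the start.
- stack_centre (a point): Centre of the underside of the stack that stays: two grey trays with the next shaft, one loose piece of 1.2 kg, foot 150 x 96 mm, rim 96 mm high; axes as the blue tray's at the start. Four sprung rubber lips on its inner long sides (x = +-48 mm) cling to the blue tray's foot, 3 to 5 N each, until that part has risen 11 mm: 7 to 10 N at the ear peels it; all at once takes more than the stack weighs.
- mat_centre (a point): Centre of the top of the flat green mat, 140 x 140 x 3 mm, fixed on the bench. The desk lamp's blue arms and shade overhang the bench behind it (x over 0.55, 0.35 m up and higher): swing the arm round close to its base.
- calliper: Steel calliper lying on the bench left of the stack, 232 x 63 x 8 mm; origin under its centre. Bystander.
- tape_measure: Yellow tape measure, 71 x 76 x 37 mm; origin under its centre. Bystander, behind the work.
- bearing: Steel ball bearing lying flat, 52 mm across, 18 mm high; origin under its centre. Bystander, behind the work.

How it is judged:
On the way, in this order (a step that is already met when the one before it is completed fails the run):
1. the shaft lies level in both V-blocks, let go (x of pin_centre in the frame of v_seat between -0.015 and 0.015 m and y of pin_centre in the frame of v_seat between -0.004 and 0.004 m and z of pin_centre in the frame of v_seat between -0.004 and 0.004 m and angle between the x axis of pin_centre and the x axis of v_seat, either way round below 0.06 rad and contact force between the fingers and pin below 0.1 N and linear speed of pin below 0.03 m/s), for 0.2 s.
2. the ear corner of the blue tray is raised at least 10 mm while the opposite corner is still down (less than 6 mm up) (z of tray_near in the frame of stack_centre above 0.094 m and z of tray_far in the frame of stack_centre below 0.09 m), for 0.04 s.
At the end, for the whole second after the job is handed in: Shaft in both V-blocks (15 mm along, 4 mm across and in height, 0.06 rad), let go; blue tray still, held only by the fingers, underside over 100 mm above the bench, centre within 60 mm of the mat centre in plan, upright within 0.4 rad; grey stack upright within 25 mm of its start (x of pin_centre in the frame of v_seat between -0.015 and 0.015 m and y of pin_centre in the frame of v_seat between -0.004 and 0.004 m and z of pin_centre in the frame of v_seat between -0.004 and 0.004 m and angle between the x axis of pin_centre and the x axis of v_seat, either way round below 0.06 rad and contact force between the fingers and pin below 0.1 N and height (world z) of each of tray_near, tray_far, tray_centre above 0.1 m and horizontal distance between tray_centre and mat_centre below 0.06 m and angle between tray_centre's own z axis and vertical below 0.4 rad and contact force between the fingers and tray above 1 N and contact force between tray and stack below 0.1 N and contact force between tray and v_stand below 0.1 N and linear speed of tray below 0.04 m/s and height (world z) of stack_centre below 0.006 m and distance of stack_centre from where it was at the start of the episode below 0.025 m and angle between stack_centre's own z axis and vertical below 0.04 rad); the arm keeps its last pose, push and grip.
It fails at once if the grey stack is lifted off the bench or tipped (over 12 mm or 0.1 rad) (height (world z) of stack_centre above 0.012 m or angle between stack_centre's own z axis and vertical above 0.1 rad).
It fails at once if the shaft is let fall (height (world z) of pin_centre below 0.03 m or (z of pin_centre in the frame of v_seat above 0.02 m and linear speed of pin above 0.4 m/s and contact force between each of the fingers, tray, v_stand and pin below 0.01 N)).
It fails at once if the calliper, tape measure or bearing is pushed more than 20 mm (distance of any of calliper, tape_measure, bearing from where it was at the start of the episode above 0.02 m).
It also fails if it takes over 64 s, if anything falls off the work surface, if the arm or the gripper's body presses on something with over 40 N, if the wrist force passes 120 N, or if a joint passes its speed limit or range.

## Robot

A 6-joint arm with a two-finger parallel gripper is mounted at the origin on a cart in front of the work surface, level with it; the furniture and walls round the work are solid. World frame = base frame: x ahead of the robot, y to its left, z up, the work surface at z = 0. Lengths are in m, angles in rad, forces in N, time in s.
With the tool pointing down it reaches from about 0.375 to 0.9 m from the base axis. Payload 3.1 kg.
Tool frame: the origin (TCP) lies between the finger pads; the fingertips stand 8 mm ahead of it and the grasp point (between the pads) lies 11 mm behind it; z points along the fingers, y is the line along which they close (so a half turn about z gives the same grasp; the last joint's range is limited). The gripper opens to 85 mm and grips with 20 to 120 N. Pads are 22 mm wide; open, the fingers measure 114 mm over their backs; the gripper's body (76 mm by 85 mm) begins 54 mm behind the grasp point. The pads swing forward as they close: fully open they stand 13 mm farther back than shut.
Start: joints at [-1.355, 0.527, 1.433, -0, 1.181, -0.178], TCP at [0.24, -0.577, 0.239] pointing down, gripper open.
Joint ranges: [-3.08, 3.08], [-0.75, 2.2], [0.22, 2.44], [-1.43, 4.57], [0, 2.65], [-2.85, 2.85]. Speed limits (rad/s): [2.79, 2.79, 3.14, 3.14, 3.14, 3.14].

## Interface

Orientations are given as a unit quaternion [x, y, z, w].
In Python, from station import readout, cams, sign_off gives the robot as it stands.
- The arm moves only by the tool send_rows, never from a script. Its argument "commands" is text: rows parted by semicolons, each of 5 numbers parted by spaces: the finger opening in mm, from 0 to 85.4, then the shift along the tool's x, y, z each as a share of 0.02 m, from -1 to 1, then the turn about the tool's z as a share of 4 degrees, from -1 to 1. In form: grip dx dy dz spin; .... A call has 1 to 20 rows; each row shifts and turns the commanded pose from where the row before left it, along the tool's axes as they then stand; what a row does not reach is not made up. A row lasts 1/12 s, in which the tool goes at most 41.7 mm and 7.16 degrees, less where a joint would pass 70% of its speed; a pose out of reach is approached as far as the arm can. A call with a number of a shift or a turn outside -1 to 1 is refused whole. A call with a gripper value outside its range is refused whole. The fingers move at their own pace and stop on an object; "grip_force" is the grip in N (left out, the last holds). Time passes only in rows, so rows that do not move let the fingers close. It gives the time, the measured TCP pose, the force, the opening and the grip force at its end, in the units of the state.
- readout.sense(): the state, without advancing time (a new reading comes with each control period).
- cams.snapshot(name): name is "scene" or "top"; returns a dict with "pixels" (420x560x3 uint8, red, green, blue), "intrinsics" (3x3 intrinsics, pixels), "dist" ([k1, k2, p1, p2, k3] as OpenCV has them; the pictures are not rectified), "eye" and "rotation" of the camera in the world. Camera axes: x right, y down, z forward; pixel columns grow to the right and rows downward; lengths in m; the calibration is good to about 2 mm. A picture is of the moment at which its call begins. There is no depth.
- sign_off(): hands the job in; it is judged then, once.
The state is a dict: "t": time; "q": joint angles; "qd": joint speeds; "tau": joint torques, N m; "tcp_pos": TCP position; "tool_rot": TCP orientation; "force": force on the tool from outside, world axes, zero at the start; "ft_torque": the same for the moment, N m; "finger_gap": opening from 0.0 (shut) to 1.0 (fully open); "gripper_force": force on a finger pad.
Only numpy, scipy, OpenCV 4.12 (cv2) and the standard library are available. Lean on these libraries where they do the work, as an engineer would, in place of code of your own. Each camera call takes 0.05 s, during which the arm holds its last target. There are 200 camera calls.

## Working session

There is one attempt and no reset: what is moved stays moved. The work goes in short steps, Python scripts to look and compute and a tool call to move; the robot and the scene stay as the last step left them, time stands still between calls to the robot, and variables do not carry over. Pictures are saved under pics/ and viewed, at most 12 in all, crops included, and the job is handed in when it is done.

Besides the shell and the picture viewer there is one more tool, called by a JSON object that holds its "fn" and its "kwargs", one argument or row to a line. send_rows: Moves the arm, as the interface text tells. Its arguments: {"type":"object","properties":{"commands":{"type":"string"},"grip_force":{"type":"number"}},"required":["commands"]}

```bash
mkdir -p pics; cat > h.py <<'E'
import numpy as np, cv2
from station import readout, cams
def snap(n,f):
    s=cams.snapshot(n); cv2.imwrite('pics/'+f+'.png',cv2.cvtColor(s['pixels'],cv2.COLOR_RGB2BGR))
    np.savez('pics/'+f+'.npz',**{k:np.array(v) for k,v in s.items()}); return s
def load(f): return dict(np.load('pics/'+f+'.npz'))
def onplane(s,uv,z):
    K,d,e,R=[np.array(s[k],float) for k in('intrinsics','dist','eye','rotation')]
    p=cv2.undistortPoints(np.array(uv,float).reshape(-1,1,2),K,d)[:,0]
    r=np.c_[p,np.ones(len(p))]@R.T
    return e+r*((z-e[2])/r[:,2])[:,None]
def proj(s,P):
    K,d,e,R=[np.array(s[k],float) for k in('intrinsics','dist','eye','rotation')]
    c=(np.atleast_2d(P)-e)@R
    return cv2.projectPoints(c,np.zeros(3),np.zeros(3),K,d)[0][:,0]
E
python3 - <<'E'
from h import *
for n in('scene','top'):
    s=snap(n,n+'0'); print(n,s['eye'],np.round(s['rotation'],3).tolist(),s['intrinsics'],s['dist'])
print(readout.sense())
E
```

```text
scene [0.10244164 0.96715466 1.05290784] [-0.209, 0.893, -0.386, 0.101] [[475.71161083   0.         286.82667357]
 [  0.         475.71161083 207.63801744]
 [  0.           0.           1.        ]] [-0.02607645  0.          0.          0.          0.        ]
top [0.41530913 0.08669812 1.08774092] [-0.703, 0.707, -0.065, 0.045] [[406.92236743   0.         276.52703279]
 [  0.         406.92236743 211.61415275]
 [  0.           0.           1.        ]] [-0.02528719  0.          0.          0.          0.        ]
{'t': 0.1, 'q': array([-1.35545969e+00,  5.28414248e-01,  1.43378861e+00, -2.88871704e-05,
        1.18141306e+00, -1.78500990e-01]), 'qd': array([-0.00106203, -0.00272901, -0.00147638,  0.00016786, -0.0010614 ,
        0.00118156]), 'tau': array([-5.52498847e-06, -4.43303204e+01, -1.78586322e+01, -2.53939797e-04,
        3.91265057e-03, -5.41597231e-06]), 'tcp_pos': array([ 0.23971453, -0.57650718,  0.23840165]), 'tool_rot': array([ 9.80672484e-01,  1.95653916e-01, -3.19856185e-05, -1.01121675e-03]), 'force': array([ 0.22063732,  0.13255325, -0.74190437]), 'ft_torque': array([ 0.00900805, -0.01918316, -0.01407645]), 'gripper_force': 0.0, 'finger_gap': 0.999171174973451}
```

View pics/scene0.png

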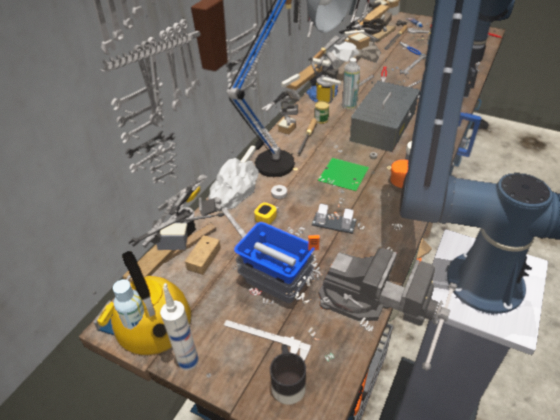

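View pics/top0.png

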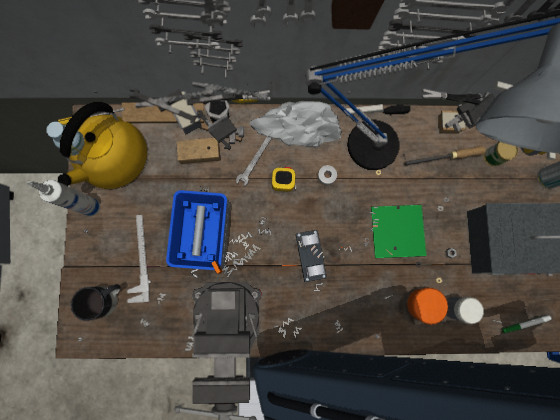

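The scene view shows the blue tray at about (273,250) with its ear at (314,242), the V-blocks at (335,217) and the mat at (344,174). The top view has the tray at (198,231), shaft (201,206)–(198,256), ear (216,267), V-blocks (309,240)/(315,268) and mat (399,231). The rotation is a quaternion, so I'll fix the helper and measure.

```bash
sed -i "s/^    p=cv2.undist/    R=Rot(R)\n&/; s/^    c=(np/    R=Rot(R)\n&/" h.py; sed -i '1a from scipy.spatial.transform import Rotation as RR\ndef Rot(q): return RR.from_quat(q).as_matrix()' h.py
cat > crop.py <<'E'
from h import *
a=cv2.imread('pics/top0.png'); b=cv2.imread('pics/scene0.png')
t=cv2.resize(a[180:290,160:340],None,fx=4.4,fy=4.4,interpolation=cv2.INTER_CUBIC)[:, :800]
cv2.imwrite('pics/ctop.png',t)
E
python3 crop.py
python3 - <<'E'
from h import *
s=load('top0'); im=cv2.imread('pics/top0.png'); hsv=cv2.cvtColor(im,cv2.COLOR_BGR2HSV)
def mask(lo,hi,box,im=hsv):
    m=cv2.inRange(im,lo,hi); z=np.zeros_like(m); x0,y0,x1,y1=box; z[y0:y1,x0:x1]=m[y0:y1,x0:x1]; 
    n,l,st,_=cv2.connectedComponentsWithStats(z); return np.argwhere(l==1+np.argmax(st[1:,4]))[:,::-1].astype(float)
def rect(s,pts,z):
    w=onplane(s,pts,z)[:,:2]; return cv2.minAreaRect((w*1000).astype(np.float32))
for n,lo,hi,b,z in (('tray',(105,120,40),(130,255,255),(160,180,240,280),.138),('mat',(45,80,50),(75,255,255),(360,190,440,270),.003),('ear',(3,150,100),(18,255,255),(205,255,230,280),.174)):
    p=mask(lo,hi,b); print(n,len(p),p.min(0),p.max(0),rect(s,p,z), p.mean(0), onplane(s,[p.mean(0)],z))
sc=load('scene0'); h2=cv2.cvtColor(cv2.imread('pics/scene0.png'),cv2.COLOR_BGR2HSV)
for n,lo,hi,b,z in (('mat',(45,80,50),(75,255,255),(310,150,380,200),.003),('ear',(3,150,100),(18,255,255),(300,225,330,260),.158)):
    p=mask(lo,hi,b,h2); print('scene',n,len(p),p.min(0),p.max(0),rect(sc,p,z),p.mean(0),onplane(sc,[p.mean(0)],z))
E
```

```text
tray 3743 [166. 190.] [226. 269.] ((523.2952270507812, 247.24066162109375), (128.442138671875, 181.47579956054688), 85.33042907714844) [196.03179268 229.31979695] [[0.5228453  0.24839227 0.138     ]]
mat 2611 [371. 205.] [426. 257.] ((531.5540161132812, -273.17633056640625), (140.79978942871094, 141.7172088623047), 1.8348058462142944) [398.47376484 231.13366526] [[ 0.53030464 -0.27380524  0.003     ]]
ear 54 [212. 261.] [220. 273.] ((434.6994934082031, 196.9646759033203), (26.90638542175293, 8.83150863647461), 27.272729873657227) [215.72222222 267.07407407] [[0.43428777 0.19689897 0.174     ]]
scene mat 1047 [318. 158.] [368. 190.] ((529.6765747070312, -272.52142333984375), (142.0862274169922, 145.8203582763672), 1.9639216661453247) [343.55396371 173.76408787] [[ 0.52769151 -0.27067317  0.003     ]]
scene ear 132 [308. 235.] [319. 249.] ((430.4877014160156, 202.44915771484375), (28.409229278564453, 48.76081466674805), 25.834970474243164) [313.75       241.13636364] [[0.43137229 0.1999269  0.158     ]]
```

View pics/ctop.png

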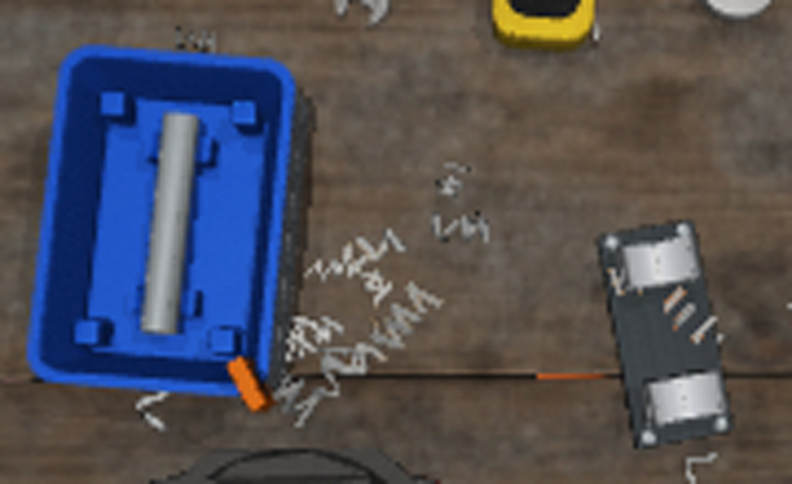

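The crop shows the tray (yaw about -4.7°), the shaft ends at (201.1,205.5) and (196.4,255.5) in full-image pixels, the ear at the near-right corner and the two V-blocks. The tray rim fit of 128x181 mm and the ear prediction agree with the given sizes.

```bash
python3 - <<'E'
from h import *
s=load('top0'); g=cv2.imread('pics/top0.png'); 
print('pin ends',onplane(s,[(201.1,205.5),(196.4,255.5)],.116))
f=lambda c:np.array(c)/4.4+[160,180]-0.4
pl=onplane(s,f([(600,235),(690,222),(730,430),(637,447)]),.008)[:,:2]
print('plate ctr',pl.mean(0),cv2.minAreaRect((pl*1000).astype(np.float32)))
def blocks(im,box,thr):
    x0,y0,x1,y1=box; h=cv2.cvtColor(im,cv2.COLOR_BGR2HSV)[y0:y1,x0:x1]
    m=((h[...,2]>thr)&(h[...,1]<50)).astype(np.uint8); n,l,st,c=cv2.connectedComponentsWithStats(m)
    o=np.argsort(-st[1:,4])[:2]+1
    return [np.argwhere(l==i)[:,::-1]+[x0,y0] for i in o]
for nm,box,im in(('top0',(295,225,330,285),g),('scene0',(305,195,365,240),cv2.imread('pics/scene0.png'))):
    s=load(nm)
    for p in blocks(im,box,150):
        w=onplane(s,p,.049)[:,:2]; print(nm,len(p),p.min(0),p.max(0),w.mean(0),cv2.minAreaRect((w*1000).astype(np.float32)))
b=cv2.imread('pics/scene0.png')
c1=cv2.resize(b[190:245,300:370],None,fx=7,fy=7,interpolation=cv2.INTER_CUBIC); cv2.imwrite('pics/cs.png',c1)
E
```

```text
pin ends [[0.58308648 0.24122284 0.116     ]
 [0.4629801  0.2499258  0.116     ]]
plate ctr [ 0.46708675 -0.03304042] ((467.24591064453125, -33.33682632446289), (128.64956665039062, 56.741275787353516), 9.01245403289795)
top0 137 [302 231] [317 244] [ 0.50661636 -0.02729954] ((508.7424011230469, -26.49972152709961), (29.85607147216797, 38.34457778930664), 13.576827049255371)
top0 132 [308 265] [323 275] [ 0.42809361 -0.04045062] ((427.97161865234375, -40.555015563964844), (22.645660400390625, 37.05896759033203), 10.335055351257324)
scene0 135 [317 203] [328 218] [ 0.50149571 -0.02323884] ((501.6935729980469, -21.161720275878906), (30.87074089050293, 67.10871887207031), 11.40863037109375)
scene0 130 [343 208] [353 223] [ 0.42352841 -0.03827633] ((423.3227233886719, -34.84975814819336), (30.26900291442871, 66.30147552490234), 12.287819862365723)
```

View pics/cs.png

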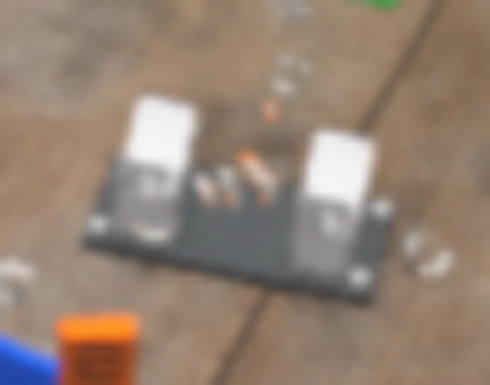

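The close-up confirms the two V-blocks on a plate running with about +9° yaw, so the seat is near (0.467,-0.0335). The shaft is 120.4 mm long, as it should be, centred at (0.523,0.246) with a yaw of about -4.4°. I'm moving now: raise, turn, then swing over.

{"fn": "send_rows", "kwargs": {
  "commands": "50 0 0 -0.3 0.964;50 0 0 -0.3 0.964;50 0 0 -0.3 0.964;50 0 0 -0.3 0.964;50 0 0 -0.3 0.964;50 0 0 -0.3 0.964;50 0 0 -0.3 0.964;50 0.255 -0.98 0 0;50 0.255 -0.98 0 0;50 0.255 -0.98 0 0;50 0.255 -0.98 0 0;50 0.255 -0.98 0 0;50 0.255 -0.98 0 0;50 0.255 -0.98 0 0;50 0.255 -0.98 0 0;50 0.255 -0.98 0 0;50 0.255 -0.98 0 0;50 0.255 -0.98 0 0;50 0.255 -0.98 0 0;50 0.255 -0.98 0 0",
  "grip_force": 60
}}

```text
t: 1.77
tcp_pos: [0.3256, -0.3269, 0.281]
tool_rot: [0.999, -0.039, -0.0, -0.0]
force: [-0.0, -0.3, 1.0]
finger_gap: 0.583
gripper_force: 0.0
```

{"fn": "send_rows", "kwargs": {
  "commands": "50 0.255 -0.98 0 0;50 0.255 -0.98 0 0;50 0.255 -0.98 0 0;50 0.255 -0.98 0 0;50 0.255 -0.98 0 0;50 0.255 -0.98 0 0;50 0.255 -0.98 0 0;50 0.255 -0.98 0 0;50 0.255 -0.98 0 0;50 0.255 -0.98 0 0;50 0.255 -0.98 0 0;50 0.255 -0.98 0 0;50 0.255 -0.98 0 0;50 0.255 -0.98 0 0;50 0.255 -0.98 0 0;50 0.255 -0.98 0 0;50 0.255 -0.98 0 0;50 0.255 -0.98 0 0;50 0.255 -0.98 0 0;50 0.255 -0.98 0 0"
}}

```text
t: 3.43
tcp_pos: [0.4574, 0.0558, 0.281]
tool_rot: [0.999, -0.039, -0.0, -0.0]
force: [0.3, -0.1, 0.3]
finger_gap: 0.588
gripper_force: 0.0
```

{"fn": "send_rows", "kwargs": {
  "commands": "50 0.255 -0.98 0 0;50 0.255 -0.98 0 0;50 0.255 -0.98 0 0;50 0.255 -0.98 0 0;50 0.255 -0.98 0 0;50 0.255 -0.98 0 0;50 0.255 -0.98 0 0;50 0.255 -0.98 0 0;50 0.255 -0.98 0 0;50 0.255 -0.98 0 0;50 0 0 0 0;50 0 0 0 0"
}}

```text
t: 4.43
tcp_pos: [0.5232, 0.2467, 0.2807]
tool_rot: [0.999, -0.038, -0.001, 0.0]
force: [-0.2, -0.6, 0.3]
finger_gap: 0.585
gripper_force: 0.0
```

{"fn": "send_rows", "kwargs": {
  "commands": "50 0 0 0.95 0;50 0 0 0.95 0;50 0 0 0.95 0;50 0 0 0.95 0;50 0 0 0.95 0;50 0 0 0.95 0;50 0 0 0.95 0;50 0 0 0.95 0;50 0 0 0.6 0;50 0 0 0.4 0;50 0 0 0.3 0;50 0 0 0 0"
}}

```text
t: 5.43
tcp_pos: [0.5229, 0.2454, 0.1024]
tool_rot: [0.999, -0.039, -0.001, 0.0]
force: [0.0, 0.9, -0.7]
finger_gap: 0.585
gripper_force: 0.0
```

```bash
python3 - <<'E'
from h import *
s=snap('scene','s1'); t=snap('top','t1')
a=cv2.resize(cv2.imread('pics/s1.png')[200:310,210:350],None,fx=3.5,fy=3.5,interpolation=cv2.INTER_CUBIC)
b=cv2.resize(cv2.imread('pics/t1.png')[180:290,140:240],None,fx=3,fy=3.5,interpolation=cv2.INTER_CUBIC)
cv2.imwrite('pics/v1.png',np.hstack([a,b])); st=readout.sense(); print(st['tcp_pos'],st['finger_gap'])
E
```

```text
[0.52383747 0.24599641 0.10375825] 0.584494296751535
```

View pics/v1.png

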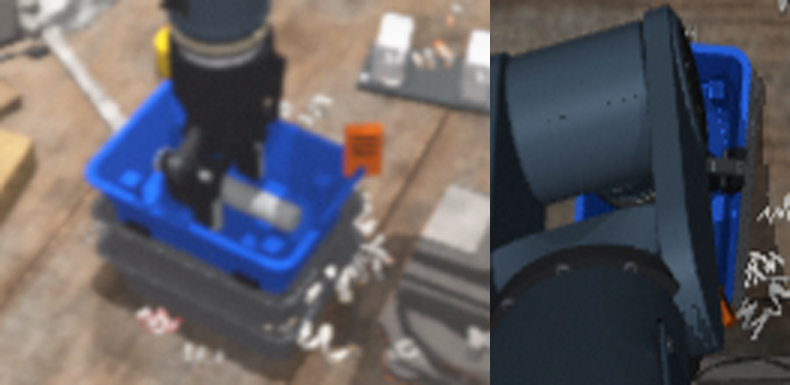

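The fingers straddle the shaft mid-length (shaft at about (260,205) in the left crop) and clear the walls, so I'm closing and lifting.

{"fn": "send_rows", "kwargs": {
  "commands": "10 0 0 0 0;10 0 0 0 0;10 0 0 0 0;10 0 0 0 0;10 0 0 0 0;10 0 0 0 0;10 0 0 -0.1 0;10 0 0 -0.3 0;10 0 0 -0.5 0;10 0 0 -0.7 0;10 0 0 -0.8 0;10 0 0 -0.8 0;10 0 0 -0.8 0;10 0 0 -0.8 0;10 0 0 -0.8 0;10 0 0 -0.4 0;10 0 0 0 0"
}}

```text
t: 6.95
tcp_pos: [0.5246, 0.246, 0.2256]
tool_rot: [0.999, -0.039, 0.002, -0.0]
force: [0.8, -0.2, -2.0]
finger_gap: 0.211
gripper_force: 58.6
```

{"fn": "send_rows", "kwargs": {
  "commands": "10 0 0 0 -0.857;10 0 0 0 -0.857;10 0 0 0 -0.857;10 0 0 0 -0.857;10 -0.316 0.834 0 0;10 -0.316 0.834 0 0;10 -0.316 0.834 0 0;10 -0.316 0.834 0 0;10 -0.316 0.834 0 0;10 -0.316 0.834 0 0;10 -0.316 0.834 0 0;10 -0.316 0.834 0 0;10 -0.316 0.834 0 0;10 -0.316 0.834 0 0;10 -0.316 0.834 0 0;10 -0.316 0.834 0 0;10 -0.316 0.834 0 0;10 -0.316 0.834 0 0;10 -0.316 0.834 0 0;10 -0.316 0.834 0 0"
}}

```text
t: 8.62
tcp_pos: [0.4656, -0.0343, 0.2225]
tool_rot: [0.997, 0.081, -0.001, -0.0]
force: [-0.2, 0.6, -1.5]
finger_gap: 0.213
gripper_force: 58.7
```

{"fn": "send_rows", "kwargs": {
  "commands": "10 0 0 0.8 0;10 0 0 0.8 0;10 0 0 0.8 0;10 0 0 0.8 0;10 0 0 0.8 0;10 0 0 0.8 0;10 0 0 0.4 0;10 0 0 0 0;10 0 0 0 0"
}}

```text
t: 9.37
tcp_pos: [0.4664, -0.0335, 0.1189]
tool_rot: [0.997, 0.081, -0.001, -0.0]
force: [-0.5, -0.4, -1.6]
finger_gap: 0.212
gripper_force: 58.8
```

```bash
python3 - <<'E'
from h import *
s=snap('scene','s2'); t=snap('top','t2')
a=cv2.resize(cv2.imread('pics/s2.png')[175:245,295:375],None,fx=5,fy=5,interpolation=cv2.INTER_CUBIC)
b=cv2.resize(cv2.imread('pics/t2.png')[215:285,275:355],None,fx=5,fy=5,interpolation=cv2.INTER_CUBIC)
cv2.imwrite('pics/v2.png',np.hstack([a,b])); st=readout.sense(); print(st['tcp_pos'],st['finger_gap'],st['tool_rot'],st['force'])
E
```

```text
[ 0.46729802 -0.03367044  0.1198555 ] 0.21233065291482728 [9.96716636e-01 8.09665001e-02 5.47059888e-04 2.72541703e-04] [-0.42361726  0.96143812 -1.14038941]
```

View pics/v2.png

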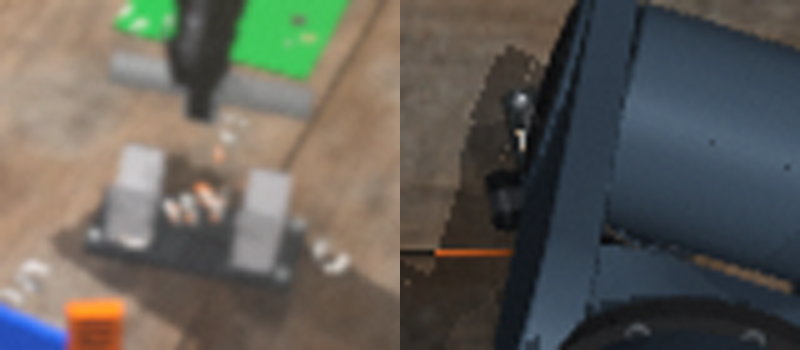

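Left crop: the shaft hangs level above the blocks, ends near (318,188.6) and (357,196) in full-image pixels, with the V-blocks below. I'll check its centre against the seat using the scene camera only.

```bash
python3 - <<'E'
from h import *
s=load('s2')
e=onplane(s,[(317.2,188.6),(357.6,196.4)],.131); print(e,e.mean(0),np.linalg.norm(e[0]-e[1]),np.degrees(np.arctan2(*(e[0]-e[1])[1::-1])))
# block top-face centroids (crop s2) ; top face spans z 34..52, use wedge top corners
# outline of stand model at candidate pose -> compare to picture
def model(x,y,yaw):
    c,sn=np.cos(yaw),np.sin(yaw); P=[]
    for bx in(-40,40):
        for dx in(-12,12):
            for dy in(-22,22): P.append((bx+dx,dy,52))
    for dx in(-65,65):
        for dy in(-30,30): P.append((dx,dy,8))
    P=np.array(P)/1000; return np.c_[x+c*P[:,0]-sn*P[:,1],y+sn*P[:,0]+c*P[:,1],P[:,2]]
m=model(.467,-.0335,np.radians(9.3))
S=load('scene0'); T=load('top0')
A=cv2.resize(cv2.imread('pics/scene0.png')[190:245,305:365],None,fx=6.5,fy=6.5,interpolation=cv2.INTER_CUBIC)
B=cv2.resize(cv2.imread('pics/top0.png')[225:285,285:340],None,fx=6.5,fy=6.5,interpolation=cv2.INTER_CUBIC)
for im,s,o in((A,S,(305,190)),(B,T,(285,225))):
    for p in proj(s,m): cv2.circle(im,tuple(int(v) for v in ((p-o+.5)*6.5)),2,(0,0,255),-1)
h=max(A.shape[0],B.shape[0]); A=cv2.copyMakeBorder(A,0,h-A.shape[0],0,0,0); B=cv2.copyMakeBorder(B,0,h-B.shape[0],0,0,0)
cv2.imwrite('pics/v3.png',np.hstack([A,B]))
E
```

```text
[[ 0.52011783 -0.02109826  0.131     ]
 [ 0.40014382 -0.04018242  0.131     ]] [ 0.46013082 -0.03064034  0.131     ] 0.12148237295746045 9.038269536479195
```

View pics/v3.png

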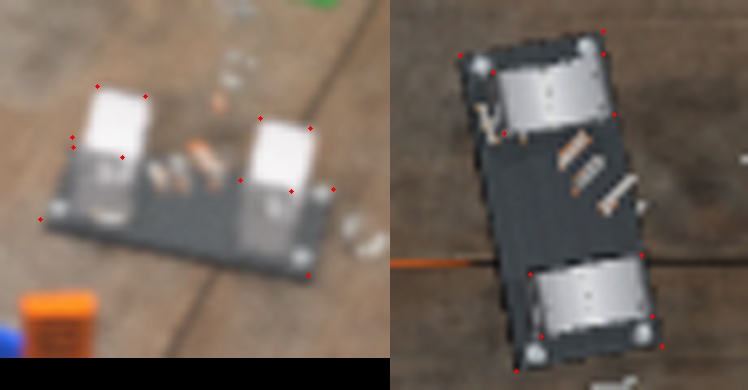

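The overlay fits the top view within about 1 px. In the scene camera the shaft and blocks share the same bias, so they agree to about 2 mm. Lowering.

{"fn": "send_rows", "kwargs": {
  "commands": "10 0 0 0.7 0;10 0 0 0.7 0;10 0 0 0.7 0;10 0 0 0.7 0;10 0 0 0.5 0;10 0 0 0.3 0;10 0 0 0.2 0;10 0 0 0.1 0;10 0 0 0.05 0;10 0 0 0 0;10 0 0 0 0"
}}

```text
t: 10.38
tcp_pos: [0.4672, -0.0334, 0.0409]
tool_rot: [0.997, 0.081, 0.001, 0.0]
force: [-0.0, 0.3, -0.7]
finger_gap: 0.215
gripper_force: 59.1
```

{"fn": "send_rows", "kwargs": {
  "commands": "10 0 0 0.05 0;10 0 0 0.05 0;10 0 0 0.03 0;10 0 0 0 0;10 0 0 0 0"
}}

```text
t: 10.8
tcp_pos: [0.4671, -0.0327, 0.0398]
tool_rot: [0.997, 0.081, 0.001, -0.0]
force: [-0.8, 5.9, 18.2]
finger_gap: 0.212
gripper_force: 61.0
```

{"fn": "send_rows", "kwargs": {
  "commands": "10 0 -0.04 -0.04 0;10 0 0 0 0;26 0 0 0 0;30 0 0 0 0;40 0 0 0 0;46 0 0 0 0;46 0 0 0 0;46 0 0 0 0;46 0 0 -0.3 0;46 0 0 -0.6 0;46 0 0 -0.8 0;46 0 0 -0.8 0;46 0 0 -0.8 0;46 0 0 -0.8 0;46 0 0 -0.8 0;46 0 0 -0.8 0;46 0 0 -0.8 0;46 0 0 -0.8 0;46 0 0 -0.8 0;46 0 0 -0.8 0"
}}

```text
t: 12.47
tcp_pos: [0.4662, -0.0325, 0.2176]
tool_rot: [0.997, 0.081, -0.0, -0.0]
force: [0.2, -0.2, 0.3]
finger_gap: 0.541
gripper_force: 0.0
```

{"fn": "send_rows", "kwargs": {
  "commands": "46 0 0 -0.5 -0.96;46 0 0 -0.5 -0.96;46 0 0 -0.5 -0.96;46 0 0 -0.5 -0.96;46 0 0 -0.5 -0.96;46 0.34 -0.906 0 0;46 0.34 -0.906 0 0;46 0.34 -0.906 0 0;46 0.34 -0.906 0 0;46 0.34 -0.906 0 0;46 0.34 -0.906 0 0;46 0.34 -0.906 0 0;46 0.34 -0.906 0 0;46 0.34 -0.906 0 0;46 0.34 -0.906 0 0;46 0.34 -0.906 0 0;46 0.34 -0.906 0 0;46 0 0 0 0;46 0 0 0 0"
}}

```text
t: 14.05
tcp_pos: [0.4341, 0.1978, 0.2667]
tool_rot: [0.969, 0.247, -0.0, 0.0]
force: [0.5, -0.2, -0.1]
finger_gap: 0.54
gripper_force: 0.0
```

```bash
python3 - <<'E'
from h import *
s=snap('scene','s4'); t=snap('top','t4')
st=readout.sense(); print(st['tcp_pos'],st['tool_rot'],st['q'])
a=cv2.resize(cv2.imread('pics/s4.png')[180:280,230:370],None,fx=3,fy=3,interpolation=cv2.INTER_CUBIC)
b=cv2.resize(cv2.imread('pics/t4.png')[210:285,280:350],None,fx=4,fy=4,interpolation=cv2.INTER_CUBIC)
cv2.imwrite('pics/v4.png',np.hstack([a,b]))
E
```

```text
[0.43449524 0.19682946 0.26658666] [ 9.69262512e-01  2.46028672e-01 -1.60504673e-04  2.24458196e-04] [ 1.90784247e-01  2.91929548e-01  1.75869808e+00 -5.26042747e-04
  1.09125962e+00  1.26466164e+00]
```

View pics/v4.png

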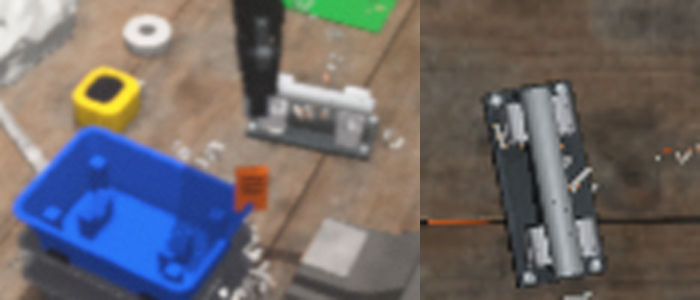

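The shaft lies in both V-blocks and overhangs each end equally (right crop), and the tray and ear are undisturbed. Lowering onto the ear and gripping it.

{"fn": "send_rows", "kwargs": {
  "commands": "46 0 0 0.8 0;46 0 0 0.8 0;46 0 0 0.8 0;46 0 0 0.8 0;46 0 0 0.8 0;46 0 0 0.8 0;46 0 0 0.5 0;46 0 0 0.3 0;46 0 0 0.2 0;46 0 0 0 0;46 0 0 0 0",
  "grip_force": 60
}}

```text
t: 15.07
tcp_pos: [0.4351, 0.1971, 0.1508]
tool_rot: [0.969, 0.246, 0.0, 0.0]
force: [0.3, 0.1, 0.6]
finger_gap: 0.54
gripper_force: 0.0
```

```bash
python3 - <<'E'
from h import *
s=snap('scene','s5'); t=snap('top','t5')
st=readout.sense(); print(st['tcp_pos'],st['force'])
a=cv2.resize(cv2.imread('pics/s5.png')[200:300,230:350],None,fx=4,fy=4,interpolation=cv2.INTER_CUBIC)
b=cv2.resize(cv2.imread('pics/t5.png')[225:300,170:245],None,fx=4,fy=5.333,interpolation=cv2.INTER_CUBIC)
cv2.imwrite('pics/v5.png',np.hstack([a,b]))
E
```

```text
[0.43530873 0.19731135 0.15116533] [-0.82718425 -0.30106598  0.20345972]
```

View pics/v5.png

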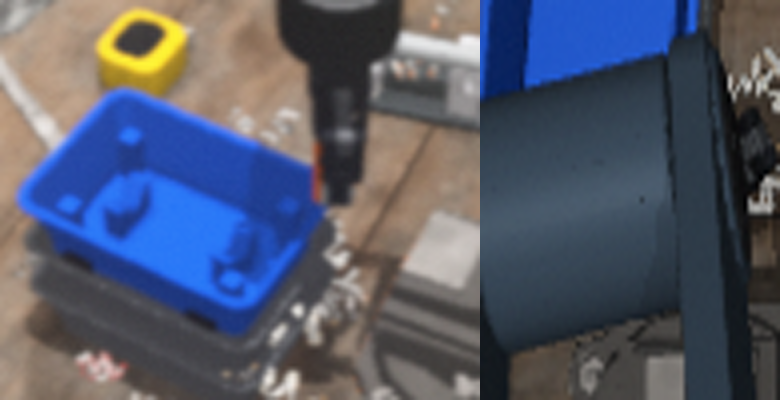

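The near finger covers the ear at about (325,165) in the left crop, with nothing touching. Closing.

{"fn": "send_rows", "kwargs": {
  "commands": "0 0 0 0 0;0 0 0 0 0;0 0 0 0 0;0 0 0 0 0;0 0 0 0 0;0 0 0 0 0;0 0 0 0 0;0 0 0 0 0"
}}

```text
t: 15.83
tcp_pos: [0.4342, 0.1978, 0.151]
tool_rot: [0.969, 0.247, -0.0, -0.0]
force: [-3.9, 2.6, 6.3]
finger_gap: 0.106
gripper_force: 58.4
```

{"fn": "send_rows", "kwargs": {
  "commands": "0 0.02 0 -0.05 0;0 0.02 0 -0.05 0;0 0.02 0 -0.05 0;0 0.02 0 -0.05 0;0 0 0 0 0",
  "grip_force": 40
}}

```text
t: 16.25
tcp_pos: [0.4353, 0.1981, 0.1539]
tool_rot: [0.969, 0.246, -0.001, -0.0]
force: [-0.9, 3.1, -4.9]
finger_gap: 0.107
gripper_force: 53.9
```

{"fn": "send_rows", "kwargs": {
  "commands": "0 0.02 0 -0.05 0;0 0.02 0 -0.05 0;0 0.02 0 -0.05 0;0 0.02 0 -0.05 0;0 0 0 0 0"
}}

```text
t: 16.67
tcp_pos: [0.4371, 0.1987, 0.1585]
tool_rot: [0.969, 0.246, -0.001, -0.0]
force: [-2.2, 3.2, -6.8]
finger_gap: 0.108
gripper_force: 53.5
```

{"fn": "send_rows", "kwargs": {
  "commands": "0 0.02 0 -0.05 0;0 0.02 0 -0.05 0;0 0.02 0 -0.05 0;0 0.02 0 -0.05 0;0 0.02 0 -0.05 0;0 0.02 0 -0.05 0;0 0 0 0 0;0 0 0 0 0"
}}

```text
t: 17.33
tcp_pos: [0.44, 0.1996, 0.1651]
tool_rot: [0.969, 0.246, 0.0, 0.001]
force: [-0.6, -0.3, -2.7]
finger_gap: 0.106
gripper_force: 53.9
```

```bash
python3 - <<'E'
from h import *
s=snap('scene','s6'); print(readout.sense()['force'])
a=[cv2.resize(cv2.imread(f'pics/{n}.png')[210:305,230:330],None,fx=4,fy=4,interpolation=cv2.INTER_CUBIC) for n in('s5','s6')]
cv2.imwrite('pics/v6.png',np.hstack(a))
E
```

```text
[-1.90931931  0.54545462 -2.17495385]
```

View pics/v6.png

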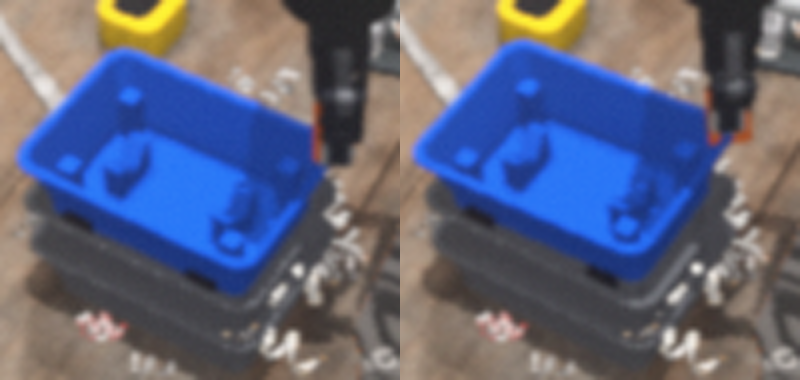

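```bash
python3 - <<'E'
from h import *
from scipy.optimize import least_squares
s=load('s5'); g=[cv2.cvtColor(cv2.imread(f'pics/{n}.png'),cv2.COLOR_BGR2GRAY) for n in('s5','s6')]
c=np.array([.523,.2465,.084]); R0=RR.from_euler('z',-4.6,degrees=True)
P=np.array([[86,59,54],[86,-59,54],[-86,59,54],[62,36,14],[-62,36,14],[62,-36,14],[40,0,30],[-40,0,30],[0,-62,54],[0,62,54],[88,0,54]])/1000.
uv=proj(s,c+R0.apply(P)).astype(np.float32)
n,st,er=cv2.calcOpticalFlowPyrLK(g[0],g[1],uv.reshape(-1,1,2),None,winSize=(13,13),maxLevel=1); n=n[:,0]; d=n-uv
G=np.array([[0,23,10]]) # stack check
Q=np.array([[75,63,70],[0,63,70],[-60,63,60],[-75,63,90]])/1000.; qu=proj(s,np.array([.523,.2465,0])+R0.apply(Q)).astype(np.float32)
qn,_,_=cv2.calcOpticalFlowPyrLK(g[0],g[1],qu.reshape(-1,1,2),None,winSize=(15,15),maxLevel=1); print('stack flow',np.round(qn[:,0]-qu,2).tolist())
def pred(v):
    M=c+R0.apply(RR.from_rotvec(v[:3]).apply(P)+v[3:]); return proj(s,M)-uv
f=lambda v:np.r_[(pred(v)-d).ravel(),v[2]*20]
r=least_squares(f,np.zeros(6),loss='soft_l1',f_scale=.3)
print(np.round(d,2).tolist(),'\n',np.round(r.fun,2)); v=r.x; print('rot',v[:3],'t',v[3:])
for nm,p in(('near',[-75,-48,0]),('far',[75,48,0]),('ear',[-84,-57,74]),('c',[0,0,0])):
    p=np.array(p)/1000; print(nm,np.round((RR.from_rotvec(v[:3]).apply(p)+v[3:]-p)*1000,1))
E
```

```text
stack flow [[-0.05999999865889549, -0.5299999713897705], [19.3799991607666, 8.920000076293945], [0.3799999952316284, -0.17000000178813934], [-0.23999999463558197, -0.6499999761581421]]
[[-0.7699999809265137, -0.8500000238418579], [-1.149999976158142, -0.8700000047683716], [-1.5, -3.4200000762939453], [-0.38999998569488525, -1.4700000286102295], [-1.4199999570846558, -3.3399999141693115], [-0.23999999463558197, -2.119999885559082], [-0.11999999731779099, -2.119999885559082], [-1.1100000143051147, -3.1500000953674316], [0.23999999463558197, -2.5999999046325684], [-0.2800000011920929, -1.8799999952316284], [-1.1799999475479126, -1.2000000476837158]] 
 [ 0.16 -0.07  0.03 -0.62 -0.04  0.06  0.32 -0.07  0.78  0.11 -0.14  0.26
 -0.52  0.2   0.12  0.13 -1.74 -0.08 -0.81 -0.24  0.31  0.04  0.05]
rot [-0.0316493   0.04282742  0.00238906] t [ 0.00825898 -0.01142383 -0.00575276]
near [  8.5 -11.5  -1. ]
far [  8.  -11.3 -10.5]
ear [11.7 -9.2 -0.5]
c [  8.3 -11.4  -5.8]
```

```bash
cat > fit.py <<'E'
from h import *
from scipy.optimize import least_squares
def fit(a,b,earw):
    s=load(a); g=[cv2.cvtColor(cv2.imread(f'pics/{n}.png'),cv2.COLOR_BGR2GRAY) for n in(a,b)]
    c=np.array([.523,.2465,.084]); R0=RR.from_euler('z',-4.6,degrees=True)
    P=np.array([[86,59,54],[86,-59,54],[-86,59,54],[62,36,14],[-62,36,14],[62,-36,14],[-40,0,30],[0,62,54],[88,0,54]])/1000.
    uv=proj(s,c+R0.apply(P)).astype(np.float32)
    d=cv2.calcOpticalFlowPyrLK(g[0],g[1],uv.reshape(-1,1,2),None,winSize=(13,13),maxLevel=1)[0][:,0]-uv
    E=np.array([-84,-57,77])/1000; ew=R0.inv().apply(earw)
    mv=lambda v,p:RR.from_rotvec(v[:3]).apply(p)+v[3:]
    f=lambda v:np.r_[(proj(s,c+R0.apply(mv(v,P)))-uv-d).ravel()/.3,(mv(v,E)-E-ew)/.001]
    r=least_squares(f,np.zeros(6),loss='soft_l1'); v=r.x; print('rot',v[:3],'res',np.round(r.fun,1))
    for nm,p in(('near',[-75,-48,0]),('far',[75,48,0]),('ear',[-84,-57,74])):
        p=np.array(p)/1000; print(nm,np.round((mv(v,p)-p)*1000,1))
E
python3 -c "
from fit import *
fit('s5','s6',np.array([.0053,.0023,.0141]))"
```

```text
rot [-0.03164763  0.0567704  -0.00286273] res [-1.4 -0.1 -0.1 -2.9 -0.3  0.3  0.4  0.4  3.2  0.9 -0.1  0.9  1.   0.3
 -4.  -0.7 -0.  -0.2  0.  -1.4  0.3]
near [ 0.8 -1.2 13.7]
far [ 0.7 -1.8  2.2]
ear [ 5.   1.2 14.4]
```

The fit puts the near corner up about 14 mm and the far corner up about 2 mm, so the peel is confirmed. Continuing the lift slowly.

{"fn": "send_rows", "kwargs": {
  "commands": "0 0.02 0 -0.06 0;0 0.02 0 -0.06 0;0 0.02 0 -0.06 0;0 0.02 0 -0.06 0;0 0.02 0 -0.06 0;0 0.02 0 -0.06 0;0 0 0 0 0"
}}

```text
t: 17.97
tcp_pos: [0.4419, 0.2015, 0.172]
tool_rot: [0.969, 0.246, 0.0, -0.0]
force: [0.3, 1.5, -3.9]
finger_gap: 0.106
gripper_force: 53.4
```

{"fn": "send_rows", "kwargs": {
  "commands": "0 0 0 -0.07 0;0 0 0 -0.07 0;0 0 0 -0.07 0;0 0 0 -0.07 0;0 0 0 -0.07 0;0 0 0 -0.07 0;0 0 0 -0.07 0;0 0 0 0 0"
}}

```text
t: 18.63
tcp_pos: [0.4422, 0.2012, 0.182]
tool_rot: [0.969, 0.246, 0.001, 0.0]
force: [0.3, 0.3, -1.4]
finger_gap: 0.108
gripper_force: 53.9
```

{"fn": "send_rows", "kwargs": {
  "commands": "0 0 0 -0.1 0;0 0 0 -0.1 0;0 0 0 -0.1 0;0 0 0 -0.1 0;0 0 0 -0.1 0;0 0 0 0 0",
  "grip_force": 60
}}

```text
t: 19.13
tcp_pos: [0.442, 0.2012, 0.192]
tool_rot: [0.969, 0.246, 0.0, 0.0]
force: [0.5, -0.2, -0.3]
finger_gap: 0.107
gripper_force: 59.2
```

```bash
python3 - <<'E'
from h import *
s=snap('scene','s7'); print(readout.sense()['force'])
a=[cv2.resize(cv2.imread(f'pics/{n}.png')[195:305,230:330],None,fx=4,fy=4,interpolation=cv2.INTER_CUBIC) for n in('s6','s7')]
cv2.imwrite('pics/v7.png',np.hstack(a))
E
```

```text
[ 0.35854989 -0.81425825 -0.39129664]
```

View pics/v7.png

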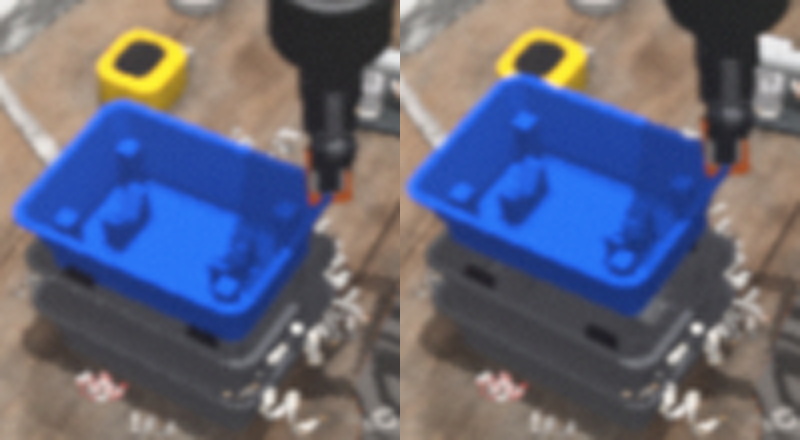

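The tray is clear of the stack, which hasn't moved. Raising it and carrying it across to the mat, close to the base.

{"fn": "send_rows", "kwargs": {
  "commands": "0 0 0 -0.3 0;0 0 0 -0.5 0;0 0 0 -0.65 0;0 0 0 -0.65 0;0 0 0 -0.65 0;0 0 0 -0.65 0;0 0 0 -0.4 0;0 0 0 -0.1 0;0 -0.1 0.18 0 0;0 -0.2 0.37 0 0;0 -0.3 0.55 0 0;0 -0.4 0.736 0 0;0 -0.417 0.767 0 0;0 -0.417 0.767 0 0;0 -0.417 0.767 0 0;0 -0.417 0.767 0 0;0 -0.417 0.767 0 0;0 -0.417 0.767 0 0;0 -0.417 0.767 0 0;0 -0.417 0.767 0 0"
}}

```text
t: 20.85
tcp_pos: [0.4406, 0.0183, 0.2686]
tool_rot: [0.969, 0.246, -0.001, -0.0]
force: [0.3, 0.2, -1.5]
finger_gap: 0.109
gripper_force: 59.3
```

{"fn": "send_rows", "kwargs": {
  "commands": "0 -0.417 0.767 0 0;0 -0.417 0.767 0 0;0 -0.417 0.767 0 0;0 -0.417 0.767 0 0;0 -0.417 0.767 0 0;0 -0.417 0.767 0 0;0 -0.417 0.767 0 0;0 -0.417 0.767 0 0;0 -0.417 0.767 0 0;0 -0.417 0.767 0 0;0 -0.417 0.767 0 0;0 -0.417 0.767 0 0;0 -0.417 0.767 0 0;0 -0.417 0.767 0 0;0 -0.417 0.767 0 0;0 -0.417 0.767 0 0;0 -0.3 0.55 0 0;0 -0.2 0.37 0 0;0 -0.1 0.18 0 0;0 0 0 0 0"
}}

```text
t: 22.52
tcp_pos: [0.4409, -0.2853, 0.2691]
tool_rot: [0.969, 0.246, -0.0, -0.0]
force: [-1.8, -0.1, -0.6]
finger_gap: 0.105
gripper_force: 59.3
```

{"fn": "send_rows", "kwargs": {
  "commands": "0 0 0 0 0;0 0 0 0 0;0 0 0 0 0;0 0 0 0 0;0 0 0 0 0;0 0 0 0 0"
}}

```text
t: 23.02
tcp_pos: [0.4413, -0.2844, 0.2696]
tool_rot: [0.969, 0.246, 0.0, 0.0]
force: [-1.1, 0.2, -1.1]
finger_gap: 0.106
gripper_force: 59.3
```

```bash
python3 - <<'E'
from h import *
s=snap('scene','s8'); t=snap('top','t8'); st=readout.sense(); print(st['t'],st['tcp_pos'],st['force'],st['qd'].round(3))
h=cv2.cvtColor(cv2.imread('pics/s8.png'),cv2.COLOR_BGR2HSV); m=cv2.inRange(h,(105,150,60),(130,255,255)); m[:120]=0; m[:, :260]=0
n,l,q,c=cv2.connectedComponentsWithStats(m); i=1+np.argmax(q[1:,4]); print(q[i],c[i],onplane(s,[c[i]],.22))
S=cv2.imread('pics/s8.png'); T=cv2.imread('pics/t8.png')
cv2.imwrite('pics/v8.png',np.hstack([S[100:320,210:430],T[140:360,150:480]])); 
E
```

```text
23.1167 [ 0.44131667 -0.28457647  0.26955815] [ 0.69796662 -0.33684298 -0.90687502] [-0.002 -0.001  0.002  0.001 -0.001 -0.001]
[313 120  61  22 897] [342.39241918 128.0245262 ] [[ 0.52760725 -0.22433488  0.22      ]]
```

View pics/v8.png

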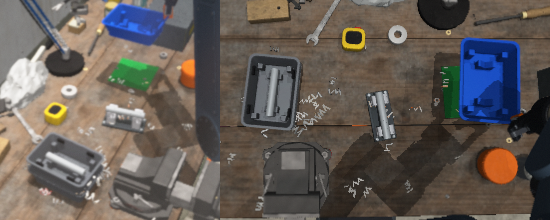

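The tray hangs level over the mat, the shaft is in the V-blocks and the stack is in place. I'll measure the tray's rim centre in the top view before shifting.

```bash
python3 - <<'E'
from h import *
t=load('t8'); h=cv2.cvtColor(cv2.imread('pics/t8.png'),cv2.COLOR_BGR2HSV); m=cv2.inRange(h,(105,120,40),(130,255,255)); m[:165]=0;m[290:]=0;m[:,:370]=0;m[:,470:]=0
n,l,q,c=cv2.connectedComponentsWithStats(m); i=1+np.argmax(q[1:,4]); p=np.argwhere(l==i)[:,::-1]
for z in(.25,.26): print(q[i],cv2.minAreaRect((onplane(t,p,z)[:,:2]*1000).astype(np.float32)))
E
```

```text
[ 389  177   61   87 4912] ((527.8167724609375, -237.48223876953125), (127.79977416992188, 178.34095764160156), 85.53974914550781)
[ 389  177   61   87 4912] ((526.4737548828125, -233.6125030517578), (126.27423095703125, 176.2120819091797), 85.53974914550781)
```

{"fn": "send_rows", "kwargs": {
  "commands": "0 -0.1 0.2 0 0;0 -0.2 0.5 0 0;0 -0.2 0.5 0 0;0 -0.15 0.3 0 0;0 -0.1 0.2 0 0;0 0 0 0 0;0 0 0 0 0;0 0 0 0 0;0 0 0 0 0;0 0 0 0 0;0 0 0 0 0;0 0 0 0 0;0 0 0 0 0"
}}

```text
t: 24.2
tcp_pos: [0.4443, -0.3216, 0.2696]
tool_rot: [0.969, 0.246, 0.0, 0.0]
force: [0.4, 0.3, -1.3]
finger_gap: 0.113
gripper_force: 59.3
```

```bash
python3 - <<'E'
from h import *
from station import sign_off
t=snap('top','t9'); h=cv2.cvtColor(cv2.imread('pics/t9.png'),cv2.COLOR_BGR2HSV); m=cv2.inRange(h,(105,120,40),(130,255,255)); m[:165]=0;m[290:]=0;m[:,:370]=0;m[:,490:]=0
n,l,q,c=cv2.connectedComponentsWithStats(m); i=1+np.argmax(q[1:,4]); p=np.argwhere(l==i)[:,::-1]
r=cv2.minAreaRect((onplane(t,p,.252)[:,:2]*1000).astype(np.float32)); print(r, readout.sense()['qd'].round(3))
if np.hypot(r[0][0]-531,r[0][1]+273)<25: print(sign_off())
E
```

```text
((530.2461547851562, -274.37799072265625), (129.6851806640625, 178.3113555908203), 85.67972564697266) [-0.    -0.001 -0.    -0.001  0.001 -0.   ]
the job is handed in; nothing more can be done
None
```

The job is handed in at about 24 s of robot time, with no verdict returned: the shaft is in both V-blocks, the blue tray was peeled ear-first (about 14 mm up at the ear, 2 mm opposite, fitted from images), and it is held still, centred within about 2 mm of the mat's middle and about 0.2 m up.

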